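Open the polish case and lay the tubes in it, patch up

ROBOT

A 7-joint arm with a two-finger parallel gripper is mounted at the origin on the work surface. World frame = base frame: x ahead of the robot, y to its left, z up, the work surface at z = 0. Lengths are in m, angles in rad, forces in N, time in s.
With the tool pointing down it reaches from about 0.4 to 0.9 m from the base axis. Payload 5.6 kg.
Tool frame: the origin (TCP) lies midway between the tips of the shut fingers; the grasp point (between the pads) lies 19 mm behind it; y points along the fingers, x is the direction in which the jaws open and shut, and the axes are right-handed (so a half turn about y gives the same grasp; the last joint's range is limited). The gripper opens to 92 mm and grips with 3 to 60 N. Pads are 20 mm wide; open, the fingers measure 128 mm over their backs; the gripper's body (75 mm by 189 mm) begins 69 mm behind the grasp point.
Start: joints at [-1.207, 0.468, -0.012, 1.603, 0.006, 1.071, -0.056], TCP at [0.257, 0.597, 0.215] pointing down, gripper open.
Joint ranges: [-2.53, 2.53], [-0.31, 2.02], [-1.57, 1.55], [0.28, 2.44], [-1.29, 4.43], [0.15, 1.84], [-2.92, 2.92]. Speed limits (rad/s): [2.57, 2.57, 3.14, 3.14, 3.14, 3.14, 3.14].

INTERFACE

Orientations are given as a unit quaternion [w, x, y, z].
In Python, from plant import robot, capture, calibration, close_job, status gives the robot as it stands. The module is installed in compiled form; this text tells all that it offers. Calls block until the motion is done:
- robot.move_ptp(position, orientation): joint-space move of the TCP to a pose.
- robot.move_linear(position, attitude=None, speed=0.15, until_force=None): straight line of the TCP; attitude=None keeps the orientation; speed is the mean speed in m/s. With until_force (N) it stops when the force on the tool has changed by that much, and returns True; else False.
- robot.move_j(angles): joint-space move.
- robot.move_gripper(opening, grip_force=None): finger opening in m; grip_force is the grip in N (None keeps the last); returns when the fingers have stopped.
- robot.pause(seconds).
- robot.inverse_kinematics(position, orientation): joint angles nearest the present ones, or None.
- capture(name): name is "scene" or "top"; returns the picture (384x512x3 uint8, blue, green, red); there is no depth.
- calibration(name): a dict with "intrinsics" (3x3 intrinsics, pixels), "R" (3x3) and "t" (3): a world point X has camera coordinates R X + t. Camera axes: x right, y down, z forward; pixel columns grow to the right and rows downward; lengths in m; the calibration is good to about 2 mm. A picture is of the moment at which its call begins. calibration takes no time and is no camera call.
A pose or a line that the arm cannot do raises robot.Unreachable and nothing moves.
- close_job(): hands the job in, once; it reports no verdict.
Readings, each from a call of its own:
- status.get_time(): time.
- status.get_qpos(): joint angles.
- status.get_qvel(): joint speeds.
- status.get_joint_efforts(): joint torques, N m.
- status.get_tool_pos(): TCP position.
- status.get_eef_rot(): TCP orientation.
- status.get_wrist_force(): force on the tool from outside, world axes, zero at the start.
- status.get_wrist_torque(): the same for the moment, N m.
- status.get_width(): finger opening in m.
Only numpy, scipy, OpenCV 4.12 (cv2) and the standard library are available. Lean on these libraries where they do the work, as an engineer would, in place of code of your own. Each camera call takes 0.05 s, during which the arm holds its last target. There are 200 camera calls.

TASK

Push the clear lid of the white polish case up and right over, so that it stays open by itself, then lay every polish tube that is out on the mat in the case, each fully down in a groove of its own. Roll the tubes as needed, so that in the case every white colour patch faces up. Knock over none of the bottles, cups and other things on the table.

Things in the scene. Friction and masses are not known exactly. Their poses are not given: they have to be found in the camera images.
- lid (a joint): hinge of the case's clear lid, rad: 0 shut, grows as the lid opens, stop at 2.1. The lid is a 5 mm plate, 150 (from the hinge) x 290, 0.2 kg, lying on the case's rim. No latch, no stay: below about 1.55 it falls shut by itself, beyond that it falls back onto its stop and stays. The hinge is nearly free: about 1 N at the tab lifts it.
- lid_hinge (a point): middle of the lid's hinge line, which runs along the case's y, at the underside of the lid: 75 mm behind the case's middle (case +x), 56 mm above the table. Its axes turn with the lid: x lies in the lid and points from the tab to the hinge, z is the lid's upper face
- lid_tab (a point): middle of the front edge of the lid's pink lift tab, at its underside. The tab is 80 wide, 5 thick and sticks out 25 mm beyond the case's front wall, 56 mm above the table when the lid is shut, free underneath, so it can be lifted from below. On the lid, 175 mm from the hinge
- case: white polish case, fixed to the table, 150 (its x) x 290 (its y) x 56 high, walls 4 thick, floor 8 thick. Origin: middle of its underside; -x is its front (tab side, roughly towards the robot), z up. Inside, two pink combs (10 wide, 6 high above the floor, at x = -35 and +35) leave five grooves 24 wide along the case's x; between the combs the floor is bare for 60 mm, and free for fingers
- groove0 (a point): groove 0: middle of the groove on the case's inner floor (8 mm above the table), in the case's frame x = 0, y = -100 mm; axes as the case's. A tube lying in it has its axis 12 mm above this point
- groove1 (a point): groove 1: middle of the groove on the case's inner floor (8 mm above the table), in the case's frame x = 0, y = -50 mm; axes as the case's. A tube lying in it has its axis 12 mm above this point
- groove2 (a point): groove 2: middle of the groove on the case's inner floor (8 mm above the table), in the case's frame x = 0, y = 0 mm; axes as the case's. A tube lying in it has its axis 12 mm above this point
- groove3 (a point): groove 3: middle of the groove on the case's inner floor (8 mm above the table), in the case's frame x = 0, y = 50 mm; axes as the case's. A tube lying in it has its axis 12 mm above this point
- groove4 (a point): groove 4: middle of the groove on the case's inner floor (8 mm above the table), in the case's frame x = 0, y = 100 mm; axes as the case's. A tube lying in it has its axis 12 mm above this point
- tube0: red polish tube, a plain cylinder 24 dia x 100 long, 60 g, lying on its side on the grey-blue mat (fixed, 3 mm thick, with a raised edge 5 wide and 4 above the mat all round; in world coordinates it spans x 0.335 to 0.735, y -0.435 to 0.005), free to roll, though the mat is soft and soon stops it. Black cap over its +x end, white patch 44 x 12 on the other part's side. Origin: middle of its axis; x along the axis, +z points out through the white patch. It may be absent
- tube1: purple polish tube, a plain cylinder 24 dia x 100 long, 60 g, lying on its side on the grey-blue mat (fixed, 3 mm thick, with a raised edge 5 wide and 4 above the mat all round; in world coordinates it spans x 0.335 to 0.735, y -0.435 to 0.005), free to roll, though the mat is soft and soon stops it. Black cap over its +x end, white patch 44 x 12 on the other part's side. Origin: middle of its axis; x along the axis, +z points out through the white patch. It may be absent
- tube2: teal polish tube, a plain cylinder 24 dia x 100 long, 60 g, lying on its side on the grey-blue mat (fixed, 3 mm thick, with a raised edge 5 wide and 4 above the mat all round; in world coordinates it spans x 0.335 to 0.735, y -0.435 to 0.005), free to roll, though the mat is soft and soon stops it. Black cap over its +x end, white patch 44 x 12 on the other part's side. Origin: middle of its axis; x along the axis, +z points out through the white patch. It may be absent
- tube3: orange polish tube, a plain cylinder 24 dia x 100 long, 60 g, lying on its side on the grey-blue mat (fixed, 3 mm thick, with a raised edge 5 wide and 4 above the mat all round; in world coordinates it spans x 0.335 to 0.735, y -0.435 to 0.005), free to roll, though the mat is soft and soon stops it. Black cap over its +x end, white patch 44 x 12 on the other part's side. Origin: middle of its axis; x along the axis, +z points out through the white patch. It may be absent
- tube4: dark blue polish tube, a plain cylinder 24 dia x 100 long, 60 g, lying on its side on the grey-blue mat (fixed, 3 mm thick, with a raised edge 5 wide and 4 above the mat all round; in world coordinates it spans x 0.335 to 0.735, y -0.435 to 0.005), free to roll, though the mat is soft and soon stops it. Black cap over its +x end, white patch 44 x 12 on the other part's side. Origin: middle of its axis; x along the axis, +z points out through the white patch. It may be absent
- polish_red: bystander, not to be knocked over: small red polish bottle, 30 dia x 70 tall. Origin: middle of its foot, z up
- polish_clear: bystander, not to be knocked over: small cream polish bottle, 30 dia x 70 tall. Origin: middle of its foot, z up
- jar: bystander, not to be knocked over: glass jar with metal cap, 72 dia x 85 tall. Origin: middle of its foot, z up
- spray: bystander, not to be knocked over: clear spray bottle, 52 dia x 185 tall. Origin: middle of its foot, z up
- cup0: bystander, not to be knocked over: white plastic cup, 72 dia x 85 tall. Origin: middle of its foot, z up
- cup1: bystander, not to be knocked over: white plastic cup, 72 dia x 85 tall. Origin: middle of its foot, z up
- practice_finger: bystander, not to be knocked over: orange practice finger upright on a 40 x 34 foot, 67 tall (nail tip to 74). Origin: middle of its foot, z up
Mind the look-alikes: they are no part of the job. What is shaped like the tube2 but green or yellow is not meant.

How it is judged:
On the way:
1. the lid stands open past its balance point (value of joint lid above 1.65 rad), for 0.3 s.
At the end, for the whole second after the job is handed in: The lid stands open (beyond 1.65 rad). Every tube present lies at rest fully down in a groove of the case (its middle 16 to 23.5 mm above the table and within 25 mm of the groove's middle, lengthwise), its white patch within 0.6 rad of straight up (value of joint lid above 1.65 rad and z of tube0 in the frame of case between 0.016 and 0.0235 m and x of tube0 in the frame of case between -0.025 and 0.025 m and y of tube0 in the frame of case between -0.115 and 0.115 m and angle between each of tube0, tube1, tube2, tube3, tube4's own z axis and vertical below 0.6 rad and linear speed of each of tube0, tube1, tube2, tube3, tube4 below 0.02 m/s and z of tube1 in the frame of case between 0.016 and 0.0235 m and x of tube1 in the frame of case between -0.025 and 0.025 m and y of tube1 in the frame of case between -0.115 and 0.115 m and z of tube2 in the frame of case between 0.016 and 0.0235 m and x of tube2 in the frame of case between -0.025 and 0.025 m and y of tube2 in the frame of case between -0.115 and 0.115 m and z of tube3 in the frame of case between 0.016 and 0.0235 m and x of tube3 in the frame of case between -0.025 and 0.025 m and y of tube3 in the frame of case between -0.115 and 0.115 m and z of tube4 in the frame of case between 0.016 and 0.0235 m and x of tube4 in the frame of case between -0.025 and 0.025 m and y of tube4 in the frame of case between -0.115 and 0.115 m); the robot touches nothing.
It fails at once if a bottle, cup, jar or the practice finger is knocked over (angle between any of polish_red, polish_clear, jar, spray, cup0, cup1, practice_finger's own z axis and vertical above 0.6 rad).
Of tube0, tube1, tube2, tube3, tube4 only 4 to 5 are there at a start; the rules pass over those that are not, and their reading is None.
At some moment in a run one of tube0, tube1, tube2, tube3, tube4 may be knocked a few centimetres aside while the robot is not near it.
Once in a run the grip may slacken for a moment while it holds something.
It also fails if it takes over 210 s, if anything falls off the work surface, if the arm or the gripper's body presses on something with over 40 N, if the wrist force passes 120 N, or if a joint passes its speed limit or range.

## Working session

There is one attempt and no reset: what is moved stays moved. The work goes in short steps, each a Python script; the robot and the scene stay as the last script left them, time stands still between calls to the robot, and variables do not carry over. Pictures are saved under pics/ and viewed, about 12 in all and at most 16, crops included, and the job is handed in when it is done.

```bash
mkdir -p pics
python3 - <<'E'
from plant import robot,capture,calibration,status
import cv2,numpy as np
np.set_printoptions(precision=4,suppress=True)
for n in("scene","top"):
    im=capture(n); cv2.imwrite(f"pics/{n}0.png",im)
    cv2.imwrite(f"pics/{n}0x.png",cv2.resize(im,(800,600),interpolation=cv2.INTER_CUBIC))
    c=calibration(n); print(n,c, -np.array(c["R"]).T@np.array(c["t"]))
print(status.get_time(),status.get_tool_pos(),status.get_eef_rot(),status.get_width())
E
```

```text
scene {'intrinsics': array([[384.7157,   0.    , 256.4171],
       [  0.    , 384.7157, 190.6962],
       [  0.    ,   0.    ,   1.    ]]), 'R': array([[ 0.8638,  0.5035,  0.0187],
       [ 0.3695, -0.6077, -0.703 ],
       [-0.3426,  0.6141, -0.711 ]]), 't': array([-0.4098, -0.1023,  1.529 ])} [ 0.9155 -0.7948  1.0228]
top {'intrinsics': array([[359.8474,   0.    , 259.2472],
       [  0.    , 359.8474, 198.0161],
       [  0.    ,   0.    ,   1.    ]]), 'R': array([[ 0.0284, -0.9996,  0.0051],
       [-0.9958, -0.0287, -0.0864],
       [ 0.0865, -0.0026, -0.9962]]), 't': array([-0.0105,  0.4623,  1.2468])} [0.3528 0.0061 1.2822]
0.1 [0.2571 0.5965 0.2137] [-0.5904  0.591   0.3882 -0.3891] 0.09174936144004266
```

View pics/top0x.png

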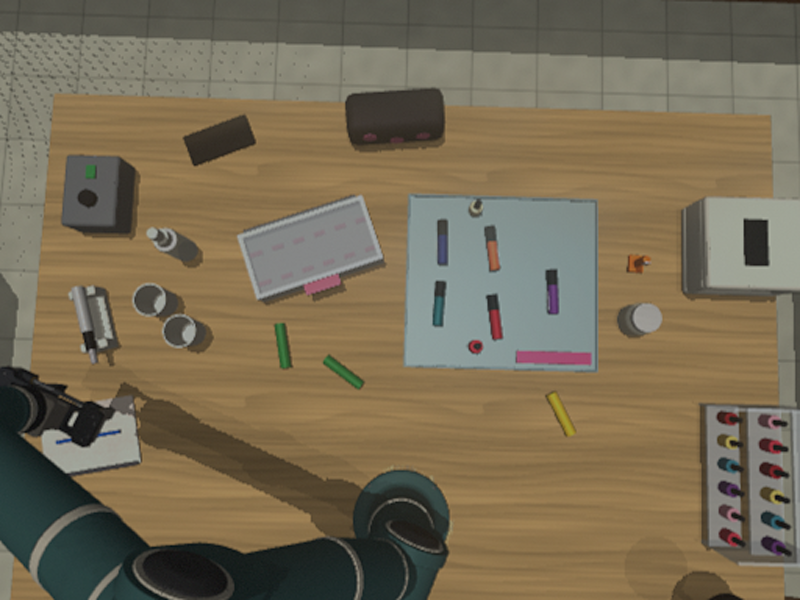

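View pics/scene0x.png

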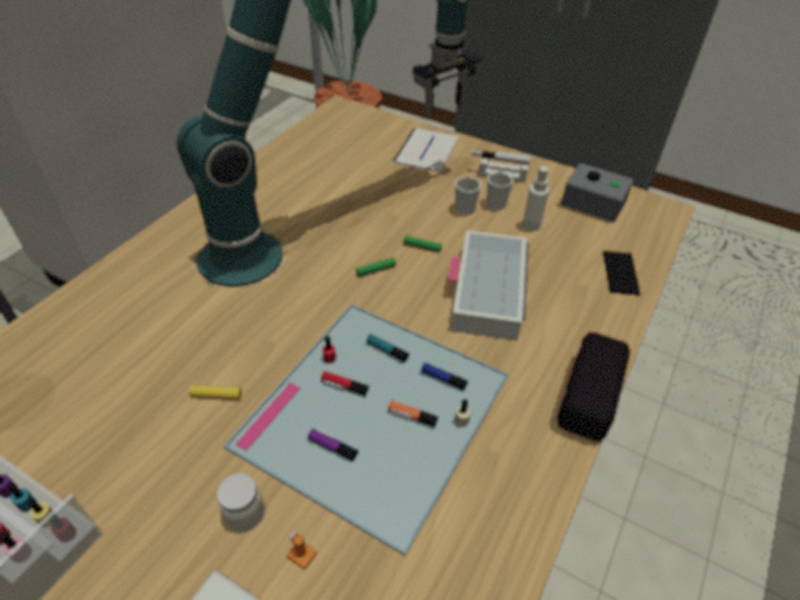

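Top picture (800x600): all five tubes on the mat, caps up-image: dark blue (442,242), orange (492,248), teal (439,303), red (495,317), purple (552,291). The case is at (310,247) with its tab at (322,285). The green pieces (283,345) and (343,372) and the yellow one (561,413) are look-alikes off the mat. Next I rectify both views onto the tubes' plane.

```bash
cat > h.py <<'E'
import cv2,numpy as np
from plant import robot,capture,calibration,close_job,status
np.set_printoptions(precision=4,suppress=True)
C={n:{k:np.array(v) for k,v in calibration(n).items()} for n in("scene","top")}
def pix(n,X):
    c=C[n];p=c["intrinsics"]@(c["R"]@np.asarray(X,float)+c["t"]);return p[:2]/p[2]
def ray(n,uv,z):
    c=C[n];o=-c["R"].T@c["t"];d=c["R"].T@np.linalg.inv(c["intrinsics"])@np.array([*uv,1.]);return o+d*(z-o[2])/d[2]
def avg(n,k=4): return np.mean([capture(n).astype(float) for _ in range(k)],0).astype(np.uint8)
def rect(n,im,x0,x1,y0,y1,z,s):
    "rectified view of plane z: up=+x, left=+y, s px per m"
    P=[(x1,y1),(x1,y0),(x0,y0),(x0,y1)];w,h=int((y1-y0)*s),int((x1-x0)*s)
    H=cv2.getPerspectiveTransform(np.float32([pix(n,(*p,z)) for p in P]),np.float32([(0,0),(w,0),(w,h),(0,h)]))
    return cv2.warpPerspective(im,H,(w,h),flags=cv2.INTER_CUBIC)
E
python3 - <<'E'
from h import *
for n in("top","scene"):
    im=avg(n); cv2.imwrite(f"pics/{n}1.png",im)
    r=rect(n,im,0.42,0.70,-0.35,-0.05,0.015,2000)
    cv2.imwrite(f"pics/{n}_mat.png",r)
for nm,p,z in [("blue",(442,242),.015),("orange",(492,248),.015),("teal",(439,303),.015),("red",(495,317),.015),("purple",(552,291),.015),
 ("tab",(322,285),.058),("caseTL",(239,236),.056),("caseTR",(365,197),.056),("caseBR",(382,262),.056),("caseBL",(261,298),.056),("matTL",(409,195),.007)]:
    print(nm,ray("top",np.array(p)/1.5625,z))
a=cv2.imread("pics/top1.png")[115:200,145:255]; cv2.imwrite("pics/case1.png",cv2.resize(a,None,fx=7,fy=7,interpolation=cv2.INTER_CUBIC))
E
```

```text
blue [ 0.6199 -0.0772  0.015 ]
orange [ 0.6094 -0.1918  0.015 ]
teal [ 0.4796 -0.0736  0.015 ]
red [ 0.4515 -0.201   0.015 ]
purple [ 0.5144 -0.3297  0.015 ]
tab [0.5075 0.1864 0.058 ]
caseTL [0.6115 0.3745 0.056 ]
caseTR [0.7079 0.0992 0.056 ]
caseBR [0.5627 0.0567 0.056 ]
caseBL [0.4752 0.319  0.056 ]
matTL [0.7298 0.0012 0.007 ]
```

View pics/top_mat.png

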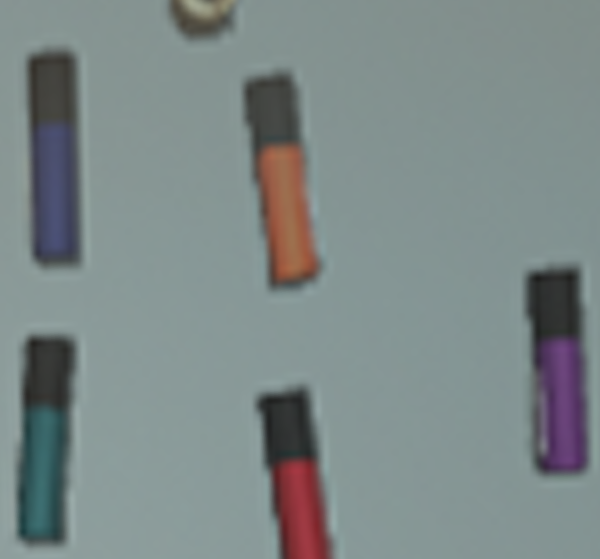

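View pics/scene_mat.png

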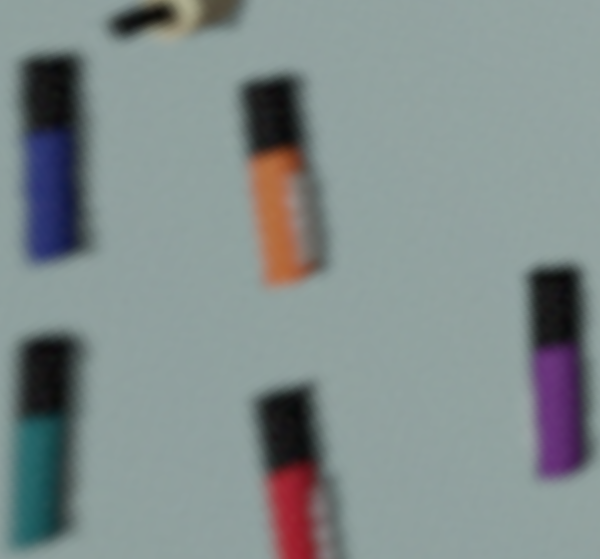

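View pics/case1.png

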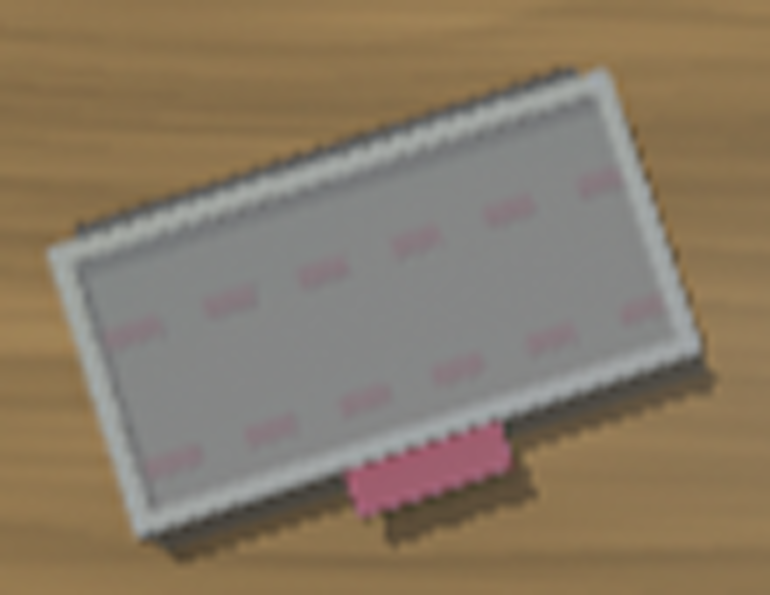

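Rectified views (2 px/mm, top and scene):
- **Orange:** white patch on the right (-y) side, scene (303,215).
- **Red:** right side, scene (320,520), nearly edge-on.
- **Purple:** left (+y) side, top (541,420).
- **Blue and teal:** no patch in either view, so it is underneath.

Case crop: rim corners at about (50,248), (607,70), (700,350) and (142,535), tab at (430,468). The lid is shut. Next I fit the case pose and check the reach for opening the lid by gripping the tab's sides with the tool pointing down.

```bash
cat >> h.py <<'E'
from scipy.spatial.transform import Rotation as Rot
def quat(jaw,point=(0,0,-1)):
    "tool x = jaw direction, tool y = pointing direction"
    y=np.array(point,float);y/=np.linalg.norm(y);x=np.array(jaw,float);x-=y*(x@y);x/=np.linalg.norm(x)
    q=Rot.from_matrix(np.c_[x,y,np.cross(x,y)]).as_quat();return [q[3],q[0],q[1],q[2]]
E
python3 - <<'E'
from h import *
from scipy.optimize import least_squares
uv=[(145.+u/7,115.+v/7) for u,v in [(50,248),(607,70),(700,350),(142,535),(430,468)]]
w=[ray("top",p,.056) for p in uv]; print(np.array(w))
L=np.array([(75,145),(75,-145),(-75,-145),(-75,145)])/1000
def f(p,idx):
    c,s=np.cos(p[2]),np.sin(p[2]);R=np.array([[c,-s],[s,c]])
    return np.concatenate([R@L[i]+p[:2]-w[i][:2] for i in idx])
for idx in ([0,1,2,3],[0,1]):
    r=least_squares(f,[.59,.21,.33],args=(idx,)); print(r.x,r.fun)
p=r.x
c,s=np.cos(p[2]),np.sin(p[2]);R=np.array([[c,-s],[s,c]])
g=R@[-.163+.075-.0,0]+p[:2];print("tab",g)
for sgn in(1,-1):
  q=quat(sgn*R[:,1].repeat(1).tolist()[0:1] if 0 else [*(sgn*R[:,1]),0])
  for th in (0,.5,1,1.57,1.75):
    h=np.array([*(R@[.075-.163*np.cos(th),0]+p[:2]),.0585+.163*np.sin(th)])-[0,0,.008]
    print(sgn,th,h,robot.inverse_kinematics(h,q))
E
```

```text
[[0.6136 0.3774 0.056 ]
 [0.7115 0.1059 0.056 ]
 [0.5721 0.0552 0.056 ]
 [0.4726 0.3248 0.056 ]
 [0.5097 0.1856 0.056 ]]
[0.5924 0.2158 0.3504] [-0.0005  0.0004  0.0012 -0.0005 -0.0003 -0.0013 -0.0004  0.0014]
[0.592  0.2162 0.3461] [-0.0002  0.0006  0.0002 -0.0006]
tab [0.5092 0.1864]
1 0 [0.5092 0.1864 0.0505] [-0.4054  0.5181 -0.009   1.9797  0.0074  0.6438  1.4978]
1 0.5 [0.528  0.1931 0.1286] [-0.4231  0.4254  0.0161  1.8945 -0.0091  0.8218  1.5147]
1 1 [0.5797 0.2118 0.1877] [-0.4236  0.4388  0.0251  1.7144 -0.0128  0.9886  1.5231]
1 1.57 [0.6624 0.2416 0.2135] [-0.4091  0.5621  0.0178  1.4533 -0.0105  1.1263  1.5274]
1 1.75 [0.6899 0.2515 0.2109] [-0.4037  0.616   0.0135  1.3691 -0.0085  1.1565  1.5277]
-1 0 [0.5092 0.1864 0.0505] [-0.802   0.5574  0.4951  2.0061 -0.4132  0.6763 -1.2675]
-1 0.5 [0.528  0.1931 0.1286] [-0.8496  0.4649  0.5619  1.9227 -0.3252  0.8443 -1.3414]
-1 1 [0.5797 0.2118 0.1877] [-0.8389  0.4803  0.585   1.7433 -0.3061  1.0101 -1.366 ]
-1 1.57 [0.6624 0.2416 0.2135] [-0.7845  0.6123  0.5963  1.4832 -0.3603  1.1569 -1.3518]
-1 1.75 [0.6899 0.2515 0.2109] [-0.7633  0.6688  0.5992  1.3994 -0.386   1.191  -1.3466]
```

```bash
cat >> h.py <<'E'
CX,CY,PSI=.5923,.2160,.349
def case(x,y,z=0.):
    c,s=np.cos(PSI),np.sin(PSI);return np.array([CX+c*x-s*y,CY+s*x+c*y,z])
CYAX=np.array([-np.sin(PSI),np.cos(PSI),0])
E
python3 - <<'E'
from h import *
q=quat(CYAX); r=.166
P=lambda th:case(.075-r*np.cos(th),0,.0585+r*np.sin(th)-.008)
robot.move_ptp(P(0)+[0,0,.12],q)
robot.move_linear(P(0)+[0,0,.003],speed=.12)
robot.move_gripper(.07,15); print("w",status.get_width(),status.get_wrist_force())
for th in np.linspace(0,1.8,10)[1:]: robot.move_linear(P(th),speed=.12)
print("w",status.get_width(),status.get_wrist_force(),status.get_time())
cv2.imwrite("pics/scene2.png",cv2.resize(capture("scene")[100:300,200:400],(800,600)))
robot.move_gripper(.092)
robot.move_linear(P(1.8)+[0,0,.08],speed=.2)
robot.pause(.3)
cv2.imwrite("pics/scene2.png",np.vstack([cv2.resize(capture("scene")[110:250,240:400],(480,420)),cv2.resize(capture("top")[100:210,130:270],(480,377))])[:600] if 0 else np.hstack([cv2.resize(capture("scene")[100:240,240:380],(400,400)),cv2.resize(capture("top")[80:220,130:270],(400,400))]))
print(status.get_time(),status.get_wrist_force())
E
```

```text
w 0.07966351230710227 [-2.3212  4.2699  2.1355]
w 0.07997044070016021 [0.014  5.2435 7.2708] 7.525
8.9083 [-0.5949  0.3007 -0.491 ]
```

View pics/scene2.png

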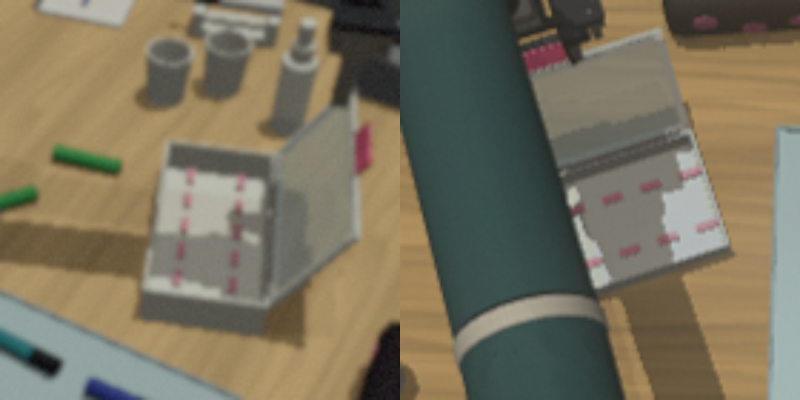

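The lid stands open against its stop, in scene (320,180) and top (610,90), with all grooves empty. Now a helper to locate tubes by colour, and a test roll of the orange tube: closed fingertips pressed on top and dragged towards +y.

```bash
cat >> h.py <<'E'
HUE={"red":(170,8),"orange":(9,22),"teal":(82,100),"blue":(108,128),"purple":(132,160)}
R0=(.36,.72,-.42,-.01)
def find(im,n="top",reg=R0,z=.015,cols=HUE):
    "pose (x,y,yaw of cap end) of each tube from its coloured part (66 mm, centre 17 mm off the tube's middle)"
    s=1000;r=rect(n,im,*reg,z,s);hsv=cv2.cvtColor(r,cv2.COLOR_BGR2HSV);out={}
    for c in cols:
        lo,hi=HUE[c];h=hsv[...,0];m=((h>=lo)&(h<=hi)) if lo<hi else ((h>=lo)|(h<=hi))
        m=(m&(hsv[...,1]>90)).astype(np.uint8)
        k,lab,st,ce=cv2.connectedComponentsWithStats(m)
        best=None
        for i in range(1,k):
            if st[i,4]<300: continue
            pts=cv2.findNonZero((lab==i).astype(np.uint8));(u,v),(w,hh),a=cv2.minAreaRect(pts)
            if 45<max(w,hh)<95 and 10<min(w,hh)<40 and(best is None or st[i,4]>best[0]):
                b=cv2.boxPoints(((u,v),(w,hh),a));e=max((b[1]-b[0],b[2]-b[1]),key=np.linalg.norm);e=e/np.linalg.norm(e)
                if e[1]>0:e=-e   # towards +x (up)
                best=(st[i,4],np.array([reg[1]-v/s,reg[3]-u/s]),np.arctan2(-e[0],-e[1]),max(w,hh),min(w,hh))
        if best:
            _,p,yaw,l,w=best;out[c]=(p+.017*np.array([np.cos(yaw),np.sin(yaw)]),yaw,l,w)
    return out
def roll(p,yaw,phi,zc=.033,press=.0008):
    "roll tube at p: phi>0 towards +y (left); fingers shut, dragged over its top"
    jaw=np.array([-np.sin(yaw),np.cos(yaw),0.]);s=.012*phi;a=np.array([*p,0])-jaw*s/2
    q=quat(jaw)
    robot.move_ptp(a+[0,0,.075],q)
    robot.move_gripper(0)
    robot.move_linear(a+[0,0,zc],speed=.15)
    hit=robot.move_linear(a+[0,0,.020],speed=.02,until_force=3)
    z=status.get_tool_pos()[2]
    robot.move_linear(a+jaw*2*s+[0,0,z-press],speed=.06)
    f=status.get_wrist_force();robot.move_linear(a+jaw*2*s+[0,0,.08],speed=.2)
    print("roll",hit,"z",z,"F",f,"t",status.get_time())
E
python3 - <<'E'
from h import *
im=cv2.imread("pics/top1.png")
T=find(im)
for k,v in T.items(): print(k,*v)
p,yaw=(T["orange"][:2]) if "orange" in T else (np.array([.6105,-.191]),.115)
roll(p,yaw,1.2)
im=avg("top",2);cv2.imwrite("pics/top3.png",im)
T=find(im)
for k,v in T.items(): print(k,*v)
E
```

```text
red [ 0.454  -0.1984] 0.15037125 66.903076171875 22.291038513183594
orange [ 0.6109 -0.1921] 0.10673572 67.47097778320312 12.961529731750488
teal [ 0.4803 -0.0717] -0.059928104 63.72539520263672 18.746288299560547
purple [ 0.5148 -0.3299] 0.039195195 64.18595886230469 19.573190689086914
roll True z 0.02717759400137177 F [-3.0471  0.1218  8.013 ] t 14.0167
teal [ 0.4804 -0.0712] -0.046478212 63.58242416381836 19.862247467041016
```

```bash
cat >> h.py <<'E'
def aside(): robot.move_ptp([.45,.38,.26],quat(CYAX))
E
python3 - <<'E'
from h import *
roll([.454,-.1990],.15,1.5)
roll([.515,-.3295],.04,-1.3)
roll([.4803,-.0717],-.045,-1.75)
roll([.6215,-.0773],.024,-1.75)
aside()
a,b=avg("top",3),avg("scene",3)
cv2.imwrite("pics/top4.png",a);cv2.imwrite("pics/scene4.png",b)
T=find(a)
for k,v in T.items(): print(k,*v)
reg=(.38,.70,-.36,-.04)
cv2.imwrite("pics/mat4.png",np.hstack([rect(n,i,*reg,.015,1250) for n,i in(("top",a),("scene",b))]))
print(status.get_time())
E
```

```text
roll True z 0.02252065968743041 F [-12.8603  -2.4038  54.528 ] t 17.175
roll False z 0.020005144217797866 F [-0.2873 -0.1299 -1.4115] t 20.4333
roll True z 0.026580885959862844 F [-1.4152 -2.3589  8.2582] t 23.9333
roll True z 0.026929042933612514 F [ 1.3194 -0.645   5.1853] t 26.9333
red [ 0.45  -0.173] 0.14889012 66.50597381591797 22.498302459716797
teal [ 0.4791 -0.0934] -0.0535203 64.4968032836914 18.18820571899414
purple [ 0.5352 -0.2096] 0.10308179 64.55207061767578 18.967742919921875
29.2083
```

View pics/mat4.png

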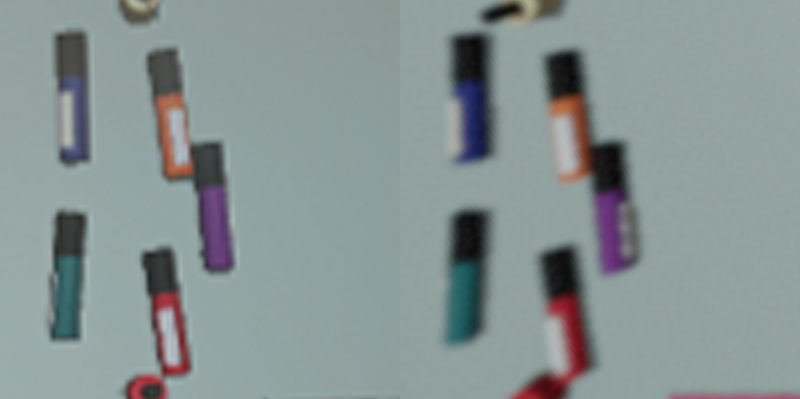

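The picture (1.25 px/mm, top left half, scene right half) shows:
- **Red:** patch up, (170,340).
- **Orange:** about 20° to the right, (178,135).
- **Blue:** about 20° to the left, (67,118).
- **Teal:** far left edge, (52,290).
- **Purple:** knocked beside the orange before my roll, now at (213,205). Its patch is on the right, scene (628,230).

I trim the rolls, place red first, then look again.

```bash
cat >> h.py <<'E'
def pick(p,yaw):
    q=quat((-np.sin(yaw),np.cos(yaw),0));p=np.array([*p,0.])
    robot.move_ptp(p+[0,0,.10],q);robot.move_gripper(.05)
    robot.move_linear(p+[0,0,.0065],speed=.15)
    robot.move_gripper(.015,25);w=status.get_width()
    robot.move_linear(p+[0,0,.12],speed=.2);print("pick w",w,status.get_width());return status.get_width()>.018
def place(k,dx=0.):
    q=quat(CYAX);g=case(dx,-.1+.05*k)
    robot.move_ptp(g+[0,0,.12],q)
    w=status.get_width()
    if w<.018: print("LOST",w);return
    robot.move_linear(g+[0,0,.022],speed=.15)
    hit=robot.move_linear(g+[0,0,.0115],speed=.03,until_force=4)
    z=status.get_tool_pos()[2];f=status.get_wrist_force()
    robot.move_gripper(.034);robot.move_linear(g+[0,0,.12],speed=.2)
    print("place",k,"w",w,"hit",hit,"z",z,f,"t",status.get_time())
E
python3 - <<'E'
from h import *
if pick([.451,-.1735],.15): place(2)
roll([.480,-.0940],-.04,-1.3)
roll([.6224,-.0976],.03,-.3)
roll([.6088,-.1768],.12,.35)
aside()
a,b=avg("top",3),avg("scene",3)
cv2.imwrite("pics/top5.png",a);cv2.imwrite("pics/scene5.png",b)
T=find(a)
for k,v in T.items(): print(k,*v)
reg=(.42,.70,-.28,-.04)
m=np.hstack([rect(n,i,*reg,.015,1250) for n,i in(("top",a),("scene",b))])
c=np.hstack([rect(n,i,.46,.72,.06,.36,.02,1000) for n,i in(("top",a),("scene",b))])
w=max(m.shape[1],c.shape[1]);pad=lambda i:cv2.copyMakeBorder(i,0,0,0,w-i.shape[1],cv2.BORDER_CONSTANT)
cv2.imwrite("pics/v5.png",np.vstack([pad(m),pad(c)]));print(m.shape,c.shape,status.get_time())
E
```

```text
pick w 0.023645684004106153 0.022982289066817294
place 2 w 0.02334647134436167 hit True z 0.012002170715599132 [-0.4861 -0.6299  4.2245] t 37.9167
roll True z 0.02724043296782007 F [-1.95   -1.2698  7.4316] t 41.725
roll True z 0.027392211169905492 F [-0.3647 -0.5912  5.7079] t 44.125
roll True z 0.02736106616690784 F [-1.1126 -0.7486  7.2772] t 46.325
purple [ 0.5352 -0.2096] 0.10308181 64.65496826171875 19.070642471313477
(349, 600, 3) (259, 600, 3) 48.775
```

View pics/v5.png

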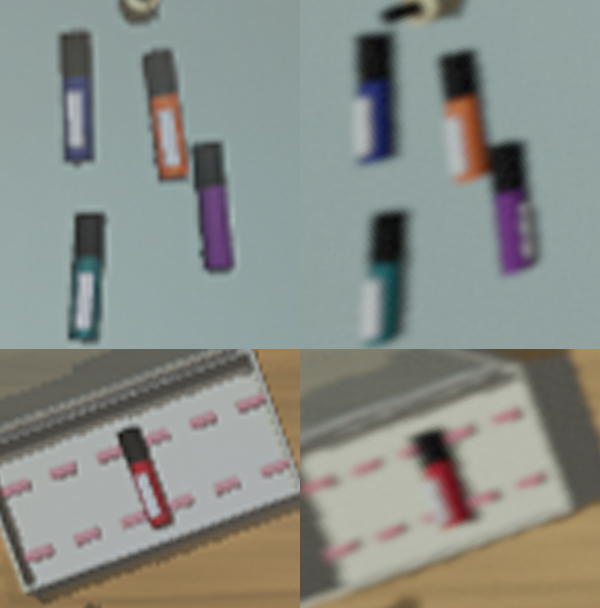

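In the combined picture (mat above at 1.25 px/mm, case below at 1 px/mm), blue (76,120), orange (168,137) and teal (85,295) now have their patches up. Red lies along groove 2, centred at (145,477), which is the case middle, patch up. Purple is still on its side. Next I place three tubes and roll purple.

```bash
cat > v.py <<'E'
from h import *
def look(k,reg):
    a,b=avg("top",3),avg("scene",3)
    cv2.imwrite(f"pics/top{k}.png",a);cv2.imwrite(f"pics/scene{k}.png",b)
    m=np.hstack([rect(n,i,*reg,.015,1250) for n,i in(("top",a),("scene",b))])
    c=np.hstack([rect(n,i,.46,.72,.06,.36,.02,1250) for n,i in(("top",a),("scene",b))])
    w=max(m.shape[1],c.shape[1]);pad=lambda i:cv2.copyMakeBorder(i,0,0,0,w-i.shape[1],cv2.BORDER_CONSTANT)
    cv2.imwrite(f"pics/v{k}.png",np.vstack([pad(m),pad(c)]));print(m.shape,c.shape,status.get_time())
E
python3 - <<'E'
from v import *
if pick([.608,-.172],.13): place(3)
if pick([.6224,-.1016],.03): place(1)
if pick([.4784,-.1096],-.045): place(4)
roll([.5346,-.2105],.103,1.35)
aside(); look(6,(.46,.68,-.28,-.04))
E
```

```text
pick w 0.02350685537741988 0.023442129610951185
place 3 w 0.02318112840913698 hit True z 0.011834230595642856 [-0.4565  0.372   4.1136] t 57.6167
pick w 0.023008214449124622 0.023367544408986498
place 1 w 0.023327974896598734 hit True z 0.01181780039350102 [-0.5267  0.4379  4.0049] t 64.7417
pick w 0.023716085673718926 0.023313361269492884
place 4 w 0.023252508583877642 hit True z 0.0119121886027105 [-0.8005 -0.5697  4.7062] t 72.1833
roll True z 0.027091358086164814 F [-2.5295  0.0201  7.7639] t 76.7
(275, 600, 3) (324, 750, 3) 79.15
```

View pics/v6.png

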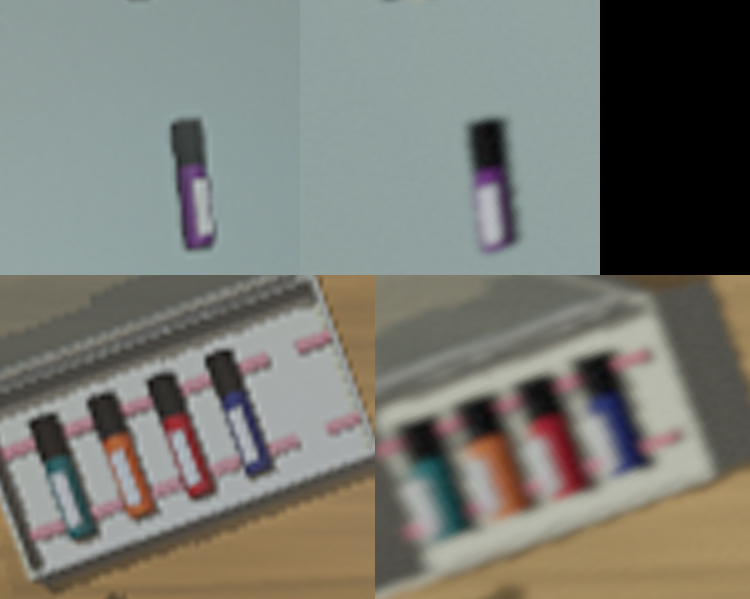

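All four placed tubes lie in grooves 1 to 4, patches up (lower left panel). Purple's patch (203,207) is still about 20° to the right of up. I trim its roll, then place it in groove 0.

Run:
```python
from v import *
roll([.5332,-.1948],.10,.36)
if pick([.5328,-.1905],.10): place(0)
aside(); look(7,(.50,.56,-.28,-.04))
a=cv2.imread("pics/top7.png");cv2.imwrite("pics/full7.png",cv2.resize(np.hstack([a,cv2.imread("pics/scene7.png")]),(800,300),interpolation=cv2.INTER_AREA))
```

```text
roll True z 0.02734307156594724 F [-1.7671  0.3284  7.8841] t 83.125
pick w 0.02332501405661758 0.023324509935424266
place 0 w 0.0234159890158591 hit True z 0.011910777595024048 [0.1365 1.196  5.8023] t 89.725
(75, 600, 3) (324, 750, 3) 91.3167
```

View pics/v7.png

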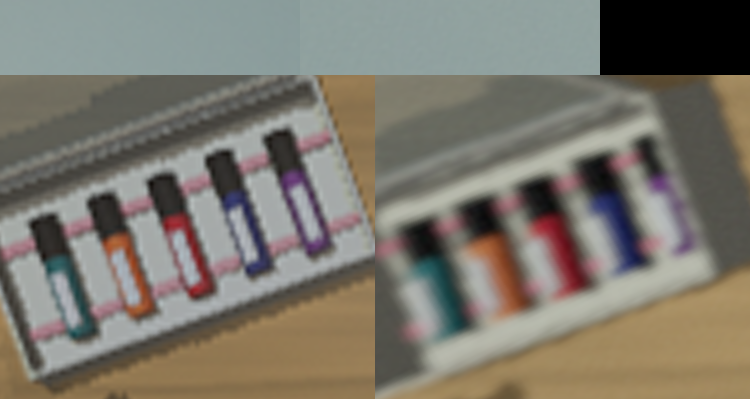

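View pics/full7.png

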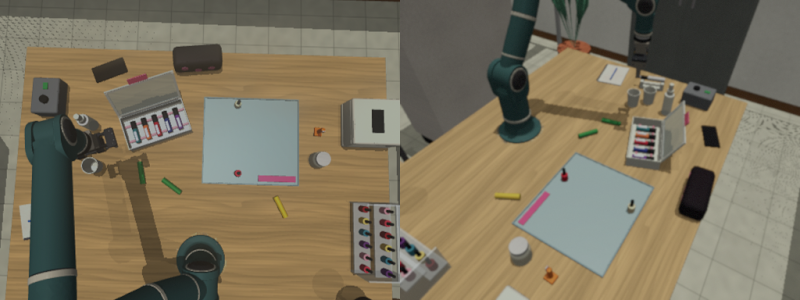

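All five tubes lie in their own grooves with patches up: teal (65,290), orange (125,275), red (185,255), blue (243,232) and purple (307,208). The lid is back, the mat holds only the two bottles, and the bystanders in view stand. I hand in.

Run:
```python
from h import *
print(status.get_wrist_force(),status.get_time(),status.get_tool_pos()); close_job()
```

```text
[1.3041 0.1305 0.0366] 91.3167 [0.4505 0.3793 0.2598]
the job is handed in; nothing more can be done
```

The job is handed in at about 91 s of the 210 s: the lid stands open, and all five tubes lie in the case, each in its own groove with its white patch up.

**What I did:** I gripped the lid's tab by its two sides and swung it over its arc to 1.8 rad, then let go so it fell back onto its stop. I rolled the tubes by dragging closed fingertips over them until the patches faced up. They then went in as purple, blue, red, orange and teal in grooves 0 to 4.

**Last checks:**
- **Depth:** each tube met the floor at a tool height of 11.8 to 12.0 mm. That puts the axis about 20 mm above the table, inside the 16 to 23.5 mm limit.
- **Patches:** the last pictures show all five about straight up, judged by eye and well inside the 0.6 rad limit.
- **Rest of the scene:** the lid is open, the robot is clear, and nothing in view had been knocked over. The arm hides one cup in the last top picture, but the scene picture shows both standing.

**What went wrong or differed:**
- Purple was knocked aside to lie against the orange tube before I reached it, so my first roll there met nothing. I found it again and rolled it in two further steps.
- Red's first roll pressed with 54 N at the wrist. That is below the 120 N limit but more than I intended; the tube was fine.
- I saw no slackening of the grip.

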